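Find the loose clamp bolt and hold its cover open

ROBOT

A 6-joint arm with a two-finger parallel gripper is mounted at the origin on a cart in front of the work surface, level with it; the furniture and walls round the work are solid. World frame = base frame: x ahead of the robot, y to its left, z up, the work surface at z = 0. Lengths are in mm, angles in rad, forces in N, time in s.
With the tool pointing down it reaches from about 375 to 925 mm from the base axis. Payload 5.7 kg.
Tool frame: the origin (TCP) lies at the very end of the fingers, on their centre line; the grasp point (between the pads) lies 19 mm behind it; x points along the fingers, z is the direction in which the jaws open and shut, and the axes are right-handed (so a half turn about x gives the same grasp; the last joint's range is limited). The gripper opens to 88 mm and grips with 3 to 60 N. Pads are 20 mm wide; open, the fingers measure 115 mm over their backs; the gripper's body (75 mm by 178 mm) begins 61 mm behind the grasp point.
Start: joints at [-1.326, 0.359, 1.51, -0, 1.272, -0.115], TCP at [211.235, -561.553, 222.623] pointing down, gripper open.
Joint ranges: [-2.97, 2.97], [-1.01, 2.36], [0.21, 2.38], [-0.96, 4.11], [0.2, 2.71], [-2.98, 2.98]. Speed limits (rad/s): [2.39, 2.39, 3.14, 3.14, 3.14, 3.14].

INTERFACE

Orientations are given as a unit quaternion [w, x, y, z].
In Python, from workcell import manip gives the robot as it stands.
- The arm moves only by the tool move_arm, never from a script. Its argument "deltas" is a list that holds one entry, the list of rows, each a list of 7 numbers: the turn, a rotation vector about the world's x, y, z in units of 6 degrees (1.0 is 6 degrees), then the shift along the world's x, y, z in mm, then the opening, from 0 (shut) to 1 (fully open). In form: [[[rx, ry, rz, tx, ty, tz, fingers], ...]]. A call has 1 to 20 rows; each row is the pose to reach, as a shift and turn from the pose commanded when the call began; what a row does not reach only later rows make up. A row lasts 1/10 s, in which the tool goes at most 50 mm and 8.59 degrees, less where a joint would pass 70% of its speed; a pose out of reach is approached as far as the arm can. A call with a gripper value outside its range is refused whole. The fingers move at their own pace and stop on an object; "squeeze" is the grip in N (left out, the last holds). Time passes only in rows, so rows that repeat a pose let the fingers close. It gives the time, the measured TCP pose, the force and the opening at its end, in the units of the state.
- manip.sense(): the state, without advancing time (a new reading comes with each control period).
- manip.get_image(name): name is "scene" or "top" or "wrist"; returns (picture, depth): 420x560x3 uint8, red, green, blue; 420x560 float32, mm along the optical axis (not along the pixel's ray), 0 where there is no reading.
- manip.get_calibration(name): a dict with "fx", "fy", "cx", "cy" (pixels), "rvec" (rotation vector, rad) and "tvec" (3), from world to camera coordinates, as OpenCV has them; the wrist camera has in their place "mount" (4x4, takes a point from camera to tool coordinates, whose origin is the TCP and whose axes are the tool frame's). Camera axes: x right, y down, z forward; pixel columns grow to the right and rows downward; lengths in mm; the calibration is good to about 2 mm. A picture is of the moment at which its call begins: read the wrist's pose just before it. get_calibration takes no time and is no camera call.
- manip.job_done(): hands the job in, once; it reports no verdict.
Trained networks look in the newest picture that a camera, given by its name, has taken for a name from the list of things; names that differ only in an ending like _2 or _b are one class to them, and where a whole thing is asked for, a point or a joint stands for the part that bears it (a point fixed in the world has none). Each returns a list of dicts, best first, with "score" (0 to 1); they miss things now and then, are a little off and sometimes report something else, mostly with a low value. They report only what shows in the picture. A call takes as long as a camera call.
- manip.masks_of(name, camera): "region" (420x560 bool, what is visible of it) and "bbox" ([left, top, width, height] in pixels, round what is visible of it).
- manip.pinpoint(name, camera): "point" ([row, column] in pixels: a listed point, or the origin of a listed thing).
The state is a dict: "time": time; "qpos": joint angles; "dq": joint speeds; "effort": joint torques, N m; "tcp_pos": TCP position; "ee_rot": TCP orientation; "ft_force": force on the tool from outside, world axes, zero at the start; "torque": the same for the moment, N m; "opening": finger opening in mm.
Only numpy, scipy, OpenCV 4.12 (cv2) and the standard library are available. Lean on these libraries where they do the work, as an engineer would, in place of code of your own. Each camera call takes 0.05 s, during which the arm holds its last target.

TASK

One of the three clamp bolts on the block has come loose: press each bolt head down briefly with the fingertips, all three from left to right as the robot sees them, and find the one that gives way and sinks (press that one down to its stop). Then take the green cover behind that loose bolt by its black tab, lift it well open (beyond 45 degrees) so that its lock nut can be reached, and finish while still holding it open with the gripper. Leave the other two covers shut, do not press any bolt hard, and leave the things round about where they are.

Things in the scene. Friction and masses are not known exactly. Their poses are not given: they have to be found in the camera images.
- clamp_block: Fixed grey block with aluminium top, 165 (x) x 280 (y) mm, top 50 mm above the worktop; origin under its centre; x points from the bolts to the hinges (away from the robot, within 0.3 rad), y to its left. Three like stations at y = +85 (left), 0, -85 mm (right): a steel bolt in front, a green hinged cover over its lock nut behind. Exactly one bolt, any of the three, is loose.
- bolt_left (a joint): How far the left bolt has sunk, m: 0 as found. Hexagonal steel head 22 mm across on a 29 mm collar, at block x = -58 mm, free all round, top 26 mm above the block's top. A tight bolt hardly gives when pressed (under 1 mm). The loose one gives way at about 2 N, sinks 7 mm to a hard stop and stays down.
- bolt_left_top (a point): Centre of the top of the left bolt's head, 76 mm above the worktop as found; moves with the bolt.
- cover_left (a joint): Opening of the left cover, rad: 0 shut (level), stop at 1.25. Green, 54 mm wide, reaches 50 mm from its hinge towards the bolt; a black ribbed pull tab on the middle of its front edge reaches 30 mm further. It opens upward and back, away from the bolt; gravity and a weak spring shut it when let go (about 1 N at the tab).
- cover_left_tab (a point): Centre of the left cover's pull tab, 66 mm from the hinge axis; when shut level with it, 24 mm above the block's top. The tab is 12 mm thick along block y, 30 mm long and 16 mm high, with open space on both sides and 16 mm under it. Moves with the cover.
- cover_left_hinge (a point): Middle of the left cover's hinge axis, which runs along block y; fixed on the block at its far side.
- bolt_middle (a joint): How far the middle bolt has sunk, m: 0 as found. Hexagonal steel head 22 mm across on a 29 mm collar, at block x = -58 mm, free all round, top 26 mm above the block's top. A tight bolt hardly gives when pressed (under 1 mm). The loose one gives way at about 2 N, sinks 7 mm to a hard stop and stays down.
- bolt_middle_top (a point): Centre of the top of the middle bolt's head, 76 mm above the worktop as found; moves with the bolt.
- cover_middle (a joint): Opening of the middle cover, rad: 0 shut (level), stop at 1.25. Green, 54 mm wide, reaches 50 mm from its hinge towards the bolt; a black ribbed pull tab on the middle of its front edge reaches 30 mm further. It opens upward and back, away from the bolt; gravity and a weak spring shut it when let go (about 1 N at the tab).
- cover_middle_tab (a point): Centre of the middle cover's pull tab, 66 mm from the hinge axis; when shut level with it, 24 mm above the block's top. The tab is 12 mm thick along block y, 30 mm long and 16 mm high, with open space on both sides and 16 mm under it. Moves with the cover.
- cover_middle_hinge (a point): Middle of the middle cover's hinge axis, which runs along block y; fixed on the block at its far side.
- bolt_right (a joint): How far the right bolt has sunk, m: 0 as found. Hexagonal steel head 22 mm across on a 29 mm collar, at block x = -58 mm, free all round, top 26 mm above the block's top. A tight bolt hardly gives when pressed (under 1 mm). The loose one gives way at about 2 N, sinks 7 mm to a hard stop and stays down.
- bolt_right_top (a point): Centre of the top of the right bolt's head, 76 mm above the worktop as found; moves with the bolt.
- cover_right (a joint): Opening of the right cover, rad: 0 shut (level), stop at 1.25. Green, 54 mm wide, reaches 50 mm from its hinge towards the bolt; a black ribbed pull tab on the middle of its front edge reaches 30 mm further. It opens upward and back, away from the bolt; gravity and a weak spring shut it when let go (about 1 N at the tab).
- cover_right_tab (a point): Centre of the right cover's pull tab, 66 mm from the hinge axis; when shut level with it, 24 mm above the block's top. The tab is 12 mm thick along block y, 30 mm long and 16 mm high, with open space on both sides and 16 mm under it. Moves with the cover.
- cover_right_hinge (a point): Middle of the right cover's hinge axis, which runs along block y; fixed on the block at its far side.
- screwdriver_0: Bystander, to be left alone: screwdriver with a yellow and black handle, 174x24x22 mm, lying down; origin at the centre of its underside.
- stopwatch: Bystander, to be left alone: black stopwatch, 73x58x14 mm, lying on its back; origin at the centre of its underside.
- level_block: Bystander, to be left alone: brass spirit level with a green vial, 18x70x20 mm; origin at the centre of its underside.
- calculator: Bystander, to be left alone: grey pocket calculator, 116x68x13 mm, lying flat; origin at the centre of its underside.
- notebook: Bystander, to be left alone: dark blue log book, 135x98x13 mm, lying flat; origin at the centre of its underside.
- dust_brush: Bystander, to be left alone: small bench brush with a wooden handle, 127x28x12 mm, lying flat; origin at the centre of its underside.
- boss_head: Bystander, to be left alone: grey cast clamp head with a thumbscrew, 48x32x30 mm; origin at the centre of its underside.

How it is judged:
By the outcome, as a careful person would: the job done as asked, in the order asked, and still so for the second after the job is handed in, while the arm keeps its last pose, push and grip.
It also fails if it takes over 51 s, if anything falls off the work surface, if the arm or the gripper's body presses on something with over 40 N, if the wrist force passes 120 N, or if a joint passes its speed limit or range.

## Working session

There is one attempt and no reset: what is moved stays moved. The work goes in short steps, Python scripts to look and compute and a tool call to move; the robot and the scene stay as the last step left them, time stands still between calls to the robot, and variables do not carry over. Pictures are saved under pics/ and viewed, and the job is handed in when it is done.

Besides the shell and the picture viewer there is one more tool, called in YAML: its name, and indented under it one key for each argument. move_arm: Moves the arm, as the interface text tells. Its arguments: {"type":"object","properties":{"deltas":{"type":"array"},"squeeze":{"type":"number"}},"required":["deltas"]}

```bash
mkdir -p pics; cat > h.py <<'E'
import numpy as np, cv2
from scipy.spatial.transform import Rotation as R
from workcell import manip
def cam(name, st=None):
    c=manip.get_calibration(name)
    K=np.array([[c['fx'],0,c['cx']],[0,c['fy'],c['cy']],[0,0,1]])
    if 'mount' in c:
        q=st['ee_rot']; T=np.eye(4); T[:3,:3]=R.from_quat([q[1],q[2],q[3],q[0]]).as_matrix(); T[:3,3]=st['tcp_pos']
        T=T@np.array(c['mount'])
    else:
        M=np.eye(4); M[:3,:3]=cv2.Rodrigues(np.array(c['rvec'],float))[0]; M[:3,3]=np.ravel(c['tvec']); T=np.linalg.inv(M)
    return K,T
def ray_z(K,T,rc,z):
    d=T[:3,:3]@np.array([(rc[1]-K[0,2])/K[0,0],(rc[0]-K[1,2])/K[1,1],1]); o=T[:3,3]
    return o+d*(z-o[2])/d[2]
def proj(K,T,p):
    q=np.linalg.inv(T)@np.append(p,1); u=K@q[:3]; return u[:2]/u[2]
def save(img,n): cv2.imwrite('pics/'+n,cv2.cvtColor(img,cv2.COLOR_RGB2BGR))
E
python3 - <<'E'
from h import *
np.set_printoptions(precision=1,suppress=True)
s=manip.sense(); print(s)
for n in ['top','scene']:
    im,d=manip.get_image(n); save(im,n+'0.png'); K,T=cam(n); print(n,T)
    for k in ['left','middle','right']:
        for nm,z in [('bolt_%s_top'%k,76),('cover_%s_tab'%k,74),('cover_%s_hinge'%k,74)]:
            for r in manip.pinpoint(nm,n)[:2]:
                print(nm,r['score'],np.array(r['point']),ray_z(K,T,r['point'],z))
print(manip.sense()['time'])
E
```

```text
{'time': 0.0, 'qpos': array([-1.3,  0.4,  1.5, -0. ,  1.3, -0.1]), 'dq': array([-0., -0.,  0., -0.,  0.,  0.]), 'effort': array([ -0. , -51.5, -27.1,   0.1,   0. ,  -0. ]), 'tcp_pos': array([ 211.1, -560.9,  221.8]), 'ee_rot': array([ 0.6,  0.4,  0.6, -0.4]), 'ft_force': array([ 0.4, -0.1,  0.6]), 'torque': array([ 0., -0.,  0.]), 'opening': 87.68523017063237}
top [[  -0.    -1.     0.2  306.5]
 [  -1.     0.    -0.    -3.1]
 [   0.    -0.2   -1.  1617.7]
 [   0.     0.     0.     1. ]]
bolt_left_top 0.73 [261.5 123.4] [401.2 444.4  76. ]
bolt_left_top 0.61 [228.4 289.5] [497.3 -43.8  76. ]
cover_left_tab 0.61 [213.8 289.4] [541.7 -43.9  74. ]
cover_left_hinge 0.8 [193.  289.4] [605.2 -44.3  74. ]
cover_left_hinge 0.68 [232.1 320.1] [ 486.2 -135.2   74. ]
bolt_middle_top 0.58 [233.1 321.1] [ 482.9 -138.    76. ]
bolt_middle_top 0.54 [189.7 315.2] [ 614.8 -122.3   76. ]
cover_middle_tab 0.73 [208.1 315.2] [ 558.8 -121.6   74. ]
cover_middle_hinge 0.57 [186.2 316.3] [ 625.9 -125.9   74. ]
cover_middle_hinge 0.51 [231.9 392.5] [ 486.  -352.2   74. ]
bolt_right_top 0.6 [228.1 348.9] [ 49
[... 434 characters left out ...]
]
cover_left_tab 0.77 [202.  278.7] [548.6 -47.   74. ]
cover_left_hinge 0.69 [197.2 266.3] [605.4 -47.7  74. ]
cover_left_hinge 0.16 [187.8 335.4] [ 433.  -255.8   74. ]
bolt_middle_top 0.56 [201.5 309. ] [ 459.4 -111.    76. ]
bolt_middle_top 0.43 [194.8 288.8] [ 545.9 -107.3   76. ]
cover_middle_tab 0.74 [193.2 292. ] [ 544.7 -126.6   74. ]
cover_middle_hinge 0.91 [187.2 273.2] [ 628.3 -122.    74. ]
bolt_right_top 0.48 [187.8 317.2] [ 487.6 -212.6   76. ]
cover_right_tab 0.48 [182.  301.7] [ 562.1 -218.9   74. ]
cover_right_tab 0.46 [319.2 214.3] [345.7 523.6  74. ]
cover_right_hinge 0.68 [176.1 287.2] [ 635.2 -225.3   74. ]
cover_right_hinge 0.38 [186.5 317.7] [ 493.1 -225.1   74. ]
1.0
```

View pics/top0.png

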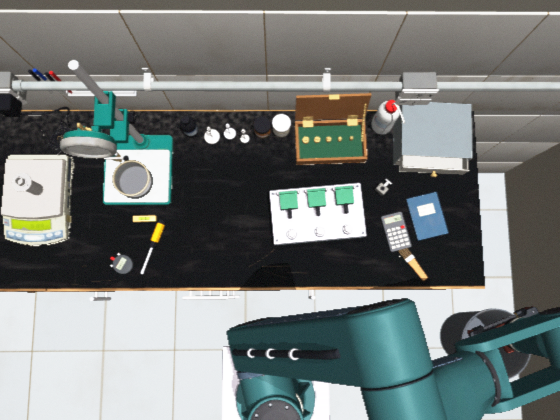

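View pics/scene0.png

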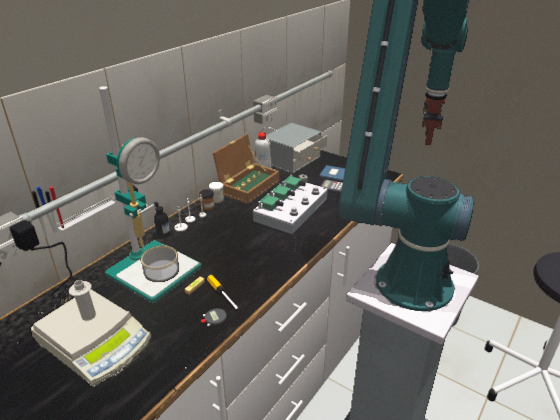

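```bash
python3 - <<'E'
from h import *
np.set_printoptions(precision=3,suppress=True)
s=manip.sense(); q=s['ee_rot']; print(R.from_quat([q[1],q[2],q[3],q[0]]).as_matrix()); print(manip.get_calibration('wrist')); print(cam('wrist',s))
E
```

```text
[[-0.     0.936  0.352]
 [ 0.     0.352 -0.936]
 [-1.    -0.    -0.   ]]
{'fx': 348.65138526714577, 'fy': 348.65138526714577, 'cx': 282.47317516678606, 'cy': 209.5731465496749, 'mount': array([[  -0.   ,   -0.275,    0.961, -161.711],
       [   0.   ,   -0.961,   -0.275,   75.652],
       [   1.   ,    0.   ,    0.   ,    0.328],
       [   0.   ,    0.   ,    0.   ,    1.   ]])}
(array([[348.651,   0.   , 282.473],
       [  0.   , 348.651, 209.573],
       [  0.   ,   0.   ,   1.   ]]), array([[   0.353,   -0.9  ,   -0.258,  282.148],
       [  -0.936,   -0.339,   -0.097, -535.239],
       [  -0.   ,    0.275,   -0.961,  384.32 ],
       [   0.   ,    0.   ,    0.   ,    1.   ]]))
```

move_arm:
  deltas:
    - [[0,0,-1,30,36,30,0],[0,0,-2.3,60,72,52,0],[0,0,-2.3,90,108,52,0],[0,0,-2.3,121,144,52,0],[0,0,-2.3,152,180,52,0],[0,0,-2.3,182,216,52,0],[0,0,-2.3,212,252,52,0],[0,0,-2.3,242,288,52,0],[0,0,-2.3,272,324,52,0],[0,0,-2.3,302,360,52,0],[0,0,-2.3,333,396,52,0],[0,0,-2.3,364,431,52,0],[0,0,-2.3,364,431,52,0],[0,0,-2.3,364,431,52,0],[0,0,-2.3,364,431,52,0]]
  squeeze: 10

```text
time: 2.5
tcp_pos: [574.5, -131.2, 274.5]
ee_rot: [0.529, 0.469, 0.529, -0.47]
ft_force: [-0.5, -0.5, 1.2]
opening: 0.4
```

```bash
python3 - <<'E'
from h import *
np.set_printoptions(precision=2,suppress=True)
s=manip.sense(); print(s)
K,T=cam('wrist',s); im,d=manip.get_image('wrist'); save(im,'w1.png'); np.save('d1.npy',d)
import pickle; pickle.dump((K,T,im,d),open('w1.pkl','wb'))
for k in ['left','middle','right']:
        for nm,z in [('bolt_%s_top'%k,76),('cover_%s_tab'%k,74),('cover_%s_hinge'%k,74)]:
            for r in manip.pinpoint(nm,'wrist')[:3]:
                p=r['point'];print(nm,r['score'],np.array(p),ray_z(K,T,p,z), d[int(p[0]),int(p[1])])
print(manip.sense()['time'])
E
```

```text
{'time': 2.5, 'qpos': array([-0.34,  0.3 ,  1.46, -0.  ,  1.38,  1.11]), 'dq': array([-0.02, -0.01,  0.01,  0.  , -0.  ,  0.  ]), 'effort': array([  1.  , -49.19, -28.94,   0.12,  -0.08,  -0.  ]), 'tcp_pos': array([ 574.49, -131.22,  274.46]), 'ee_rot': array([ 0.53,  0.47,  0.53, -0.47]), 'ft_force': array([-0.47, -0.5 ,  1.21]), 'torque': array([ 0.03, -0.01,  0.03]), 'opening': 0.38800719413526696}
bolt_left_top 0.67 [252.9 196.9] [485.86 -46.16  76.  ] 389.12277
cover_left_tab 0.61 [202.5 196.2] [543.34 -41.98  74.  ] 367.47852
cover_left_hinge 0.6 [140.9 197.7] [608.76 -40.19  74.  ] 352.52292
bolt_middle_top 0.59 [252.8 276.5] [ 496.5  -134.23   76.  ] 163.97307
cover_middle_tab 0.73 [205.9 276.6] [ 549.83 -128.18   74.  ] 366.93008
cover_middle_tab 0.66 [148.6 360. ] [ 620.78 -206.41   74.  ] 353.90158
cover_middle_hinge 0.82 [147.5 281.2] [ 612.27 -125.77   74.  ] 355.63538
bolt_right_top 0.83 [258.6 352.9] [ 499.7  -219.99   76.  ] 390.5188
cover_right_tab 0.68 [206.  355.8] [ 559.85 -212.93   74.  ] 369.63348
cover_right_hinge 0.7 [150.3 361.9] [ 619.31 -208.66   74.  ] 356.08655
3.0
```

View pics/w1.png

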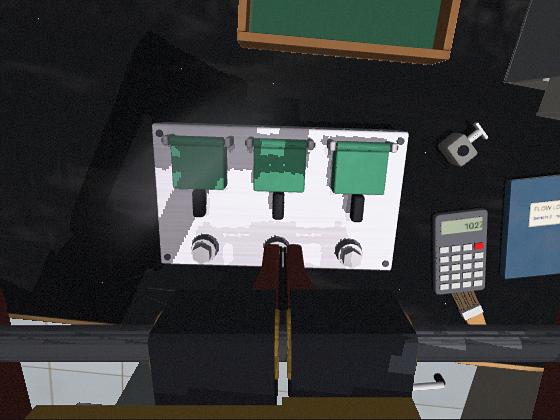

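```bash
python3 - <<'E'
from h import *
import pickle
np.set_printoptions(precision=2,suppress=True)
K,T,im,d=pickle.load(open('w1.pkl','rb'))
v,u=np.mgrid[:420,:560]
P=np.stack([(u-K[0,2])/K[0,0]*d,(v-K[1,2])/K[1,1]*d,d],-1)@T[:3,:3].T+T[:3,3]
for n,(r,c) in dict(bl=(251,203),bm=(245,277),br=(252,349)).items():
    m=(abs(v-r)<22)&(abs(u-c)<22)&(d>0)&(abs(P[...,2]-76)<6)
    q=P[m]; print(n,m.sum(),q.mean(0) if m.sum() else '', (q.max(0)+q.min(0))/2 if m.sum() else '',q.max(0)-q.min(0) if m.sum() else '')
g=im.astype(int)
for n,(r,c) in dict(tl=(204,199),tm=(206,278),tr=(208,357)).items():
    m=(abs(v-r)<25)&(abs(u-c)<16)&(d>0)&(g.max(-1)<60)&(P[...,2]>74)
    q=P[m]; print(n,m.sum(),np.median(q,0),(q.max(0)+q.min(0))/2,q.max(0)-q.min(0))
# block outline
m=(g.min(-1)>120)&(abs(P[...,2]-50)<5)
m=cv2.morphologyEx(m.astype(np.uint8),cv2.MORPH_OPEN,np.ones((3,3)))
q=P[m>0][:,:2].astype(np.float32); print('block z',np.median(P[m>0][:,2]),cv2.minAreaRect(q))
# local depth resolution check
print(P[252,190:216,2]); print(im[225:275:5,340:360:4].mean(-1))
E
```

```text
bl 265 [485.04 -50.3   75.06] [484.25 -50.05  73.85] [20.88 19.57  7.16]
bm 9 [ 497.36 -136.92   74.98] [ 496.65 -137.     74.09] [8.08 0.96 6.27]
br 266 [ 499.53 -218.56   75.15] [ 498.31 -219.05   73.75] [22.41 19.54  7.46]
tl 308 [544.69 -46.13  80.89] [544.56 -45.65  78.88] [29.06 12.67  9.2 ]
tm 277 [ 552.48 -129.04   81.11] [ 552.32 -129.33   79.12] [28.7  13.19  8.77]
tr 310 [ 560.09 -212.63   81.05] [ 559.35 -213.51   79.32] [28.94 12.77  9.85]
block z 49.584724267718855 ((548.85009765625, -129.5350799560547), (164.4257354736328, 279.3936462402344), 4.9176130294799805)
[49.82 49.83 75.5  75.66 75.48 75.84 75.2  75.94 75.17 76.33 75.25 76.2
 74.71 75.6  75.84 75.1  75.7  75.28 74.91 74.51 67.8  63.65 62.83 63.24
 63.63 64.6 ]
[[235.   244.33 244.   244.   245.  ]
 [220.   223.   240.   241.   240.67]
 [226.67 223.33 245.33 244.   243.67]
 [ 98.    42.33  46.67  46.   215.67]
 [ 38.33  65.33 233.67 245.33 217.33]
 [226.67  62.33  58.    61.33  77.  ]
 [ 84.    97.33 207.67 231.   228.33]
 [212.67 171.67 199.67 225.   224.  ]
 [229.   210.33 196.33 219.33 220.33]
 [ 22.    22.67  20.    12.33  19.67]]
```

```bash
python3 - <<'E'
import cv2
a=cv2.imread('pics/w1.png')[110:290,140:420]; cv2.imwrite('pics/w1c.png',cv2.resize(a,None,fx=2.8,fy=2.8,interpolation=cv2.INTER_CUBIC))
E
```

```text
(no output)
```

View pics/w1c.png

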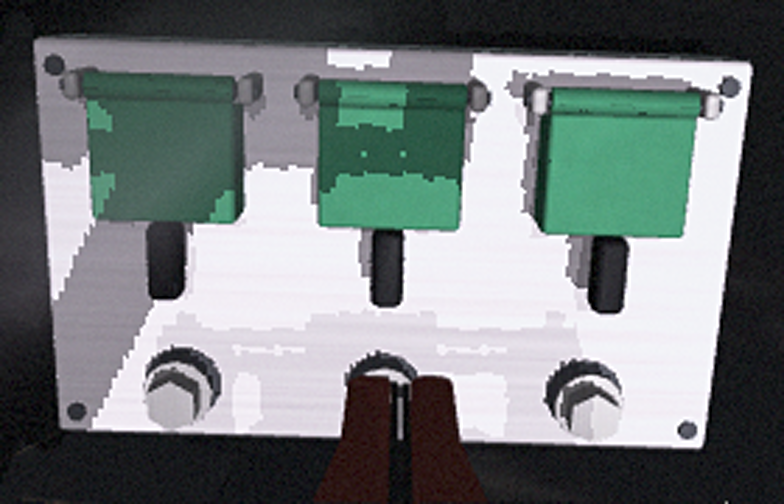

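move_arm:
  deltas:
    - [[0,0,-0.3,-30,27,-30,0],[0,0,-0.3,-61,54,-60,0],[0,0,-0.3,-91,80,-95,0],[0,0,-0.3,-91,80,-135,0],[0,0,-0.3,-91,80,-170,0],[0,0,-0.3,-91,80,-187,0],[0,0,-0.3,-91,80,-194,0],[0,0,-0.3,-91,80,-194,0],[0,0,-0.3,-91,80,-194,0]]

```text
time: 3.9
tcp_pos: [485.2, -50.8, 81.4]
ee_rot: [0.522, 0.478, 0.521, -0.477]
ft_force: [-0.6, -0.7, 0.9]
opening: 0.7
```

move_arm:
  deltas:
    - [[0,0,0,-0.5,0.5,-2,0],[0,0,0,-0.5,0.5,-3,0],[0,0,0,-0.5,0.5,-4,0]]

```text
time: 4.2
tcp_pos: [484.1, -50.2, 77.1]
ee_rot: [0.522, 0.478, 0.521, -0.477]
ft_force: [-0.6, 0.5, 0.3]
opening: 0.5
```

move_arm:
  deltas:
    - [[0,0,0,0,0,-0.5,0],[0,0,0,0,0,-1,0],[0,0,0,0,0,-1,0]]

```text
time: 4.5
tcp_pos: [483.9, -50.1, 75.7]
ee_rot: [0.521, 0.478, 0.521, -0.478]
ft_force: [0.3, 0.0, 2.4]
opening: 0.7
```

move_arm:
  deltas:
    - [[0,0,0,0,0,-0.5,0],[0,0,0,0,0,-1,0],[0,0,0,0,0,-1,0]]

```text
time: 4.8
tcp_pos: [483.9, -50.1, 74.6]
ee_rot: [0.521, 0.478, 0.521, -0.478]
ft_force: [0.6, 0.0, 1.0]
opening: 0.6
```

move_arm:
  deltas:
    - [[0,0,0,0,0,-0.5,0],[0,0,0,0,0,-1,0],[0,0,0,0,0,-1,0]]

```text
time: 5.1
tcp_pos: [483.9, -50.1, 73.6]
ee_rot: [0.521, 0.478, 0.521, -0.478]
ft_force: [1.1, -0.0, 1.5]
opening: 0.7
```

move_arm:
  deltas:
    - [[0,0,0,0,0,-0.5,0],[0,0,0,0,0,-1,0],[0,0,0,0,0,-1.5,0],[0,0,0,0,0,-1.5,0]]

```text
time: 5.5
tcp_pos: [483.8, -50.1, 72.1]
ee_rot: [0.521, 0.478, 0.521, -0.478]
ft_force: [0.7, 0.4, 0.9]
opening: 0.7
```

move_arm:
  deltas:
    - [[0,0,0,0,0,-0.7,0],[0,0,0,0,0,-1.4,0],[0,0,0,0,0,-2,0],[0,0,0,0,0,-2,0]]

```text
time: 5.9
tcp_pos: [483.7, -50.1, 70.0]
ee_rot: [0.521, 0.478, 0.521, -0.478]
ft_force: [-0.5, -0.4, 1.4]
opening: 0.5
```

move_arm:
  deltas:
    - [[0,0,0,0,0,-0.5,0],[0,0,0,0,0,-1,0],[0,0,0,0,0,-1.5,0],[0,0,0,0,0,-1.5,0]]

```text
time: 6.3
tcp_pos: [483.8, -50.1, 69.3]
ee_rot: [0.521, 0.478, 0.521, -0.478]
ft_force: [-1.0, -0.2, 9.8]
opening: 0.7
```

move_arm:
  deltas:
    - [[0,0,0,0,0,14,0],[0,0,0,0,-5,27,0],[0,0,0,3.5,-42,30,0],[0,0,0,7,-80,27,0],[0,0,0,7.3,-84.7,16,0],[0,0,0,7.3,-84.7,10.5,0],[0,0,0,7.3,-84.7,9,0],[0,0,0,7.3,-84.7,9,0]]

```text
time: 7.1
tcp_pos: [489.9, -133.3, 76.9]
ee_rot: [0.521, 0.477, 0.522, -0.478]
ft_force: [1.0, 0.5, 0.3]
opening: 0.7
```

move_arm:
  deltas:
    - [[0,0,0,0,0,-0.5,0],[0,0,0,0,0,-1,0],[0,0,0,0,0,-1.5,0],[0,0,0,0,0,-1.5,0]]

```text
time: 7.5
tcp_pos: [491.2, -134.5, 76.3]
ee_rot: [0.522, 0.478, 0.521, -0.477]
ft_force: [-0.9, 0.4, 0.4]
opening: 0.4
```

move_arm:
  deltas:
    - [[0,0,0,0,0,-0.5,0],[0,0,0,0,0,-1,0],[0,0,0,0,0,-1,0]]

```text
time: 7.8
tcp_pos: [491.2, -134.6, 75.7]
ee_rot: [0.521, 0.478, 0.521, -0.478]
ft_force: [-1.3, 2.5, 7.2]
opening: 0.3
```

move_arm:
  deltas:
    - [[0,0,0,0,0,14,0],[0,0,0,0,-5,22,0],[0,0,0,3.5,-42,24,0],[0,0,0,7,-80,20,0],[0,0,0,7.2,-84.7,10,0],[0,0,0,7.2,-84.7,4,0],[0,0,0,7.2,-84.7,2.2,0],[0,0,0,7.2,-84.7,2,0]]

```text
time: 8.6
tcp_pos: [497.4, -218.1, 76.6]
ee_rot: [0.521, 0.477, 0.522, -0.477]
ft_force: [-0.2, 0.7, 0.0]
opening: 0.6
```

move_arm:
  deltas:
    - [[0,0,0,0,0,-0.5,0],[0,0,0,0,0,-1,0],[0,0,0,0,0,-1.5,0],[0,0,0,0,0,-1.5,0]]

```text
time: 9.0
tcp_pos: [498.4, -219.0, 75.9]
ee_rot: [0.521, 0.478, 0.521, -0.477]
ft_force: [-0.6, 1.7, 2.1]
opening: 0.5
```

move_arm:
  deltas:
    - [[0,0,0,0,0,-0.4,0],[0,0,0,0,0,-0.6,0],[0,0,0,0,0,-0.6,0]]

```text
time: 9.3
tcp_pos: [498.4, -219.0, 75.8]
ee_rot: [0.521, 0.478, 0.521, -0.477]
ft_force: [-0.8, 3.1, 8.4]
opening: 0.3
```

move_arm:
  deltas:
    - [[0,0,0,0,0,20,0],[0,0,0,0,5,50,0.2],[0,-1,0,5,40,65,0.5],[0.1,-2,0,10,80,65,0.5],[0.2,-3,0,15,120,65,0.5],[0.36,-4.15,0,20,155,60,0.5],[0.36,-4.15,0,23,172,48,0.5],[0.36,-4.15,0,23,172,43,0.5],[0.36,-4.15,0,23,172,43,0.5],[0.36,-4.15,0,23,172,43,0.5]]

```text
time: 10.3
tcp_pos: [522.8, -48.7, 118.7]
ee_rot: [0.613, 0.579, 0.405, -0.353]
ft_force: [0.6, -0.0, 0.0]
opening: 44.1
```

```bash
cat > look.py <<'E'
from h import *
import sys
np.set_printoptions(precision=2,suppress=True)
s=manip.sense(); q=s['ee_rot']; M=R.from_quat([q[1],q[2],q[3],q[0]]).as_matrix()
print(s['time'],s['tcp_pos'],s['opening'],s['ft_force'],s['qpos']); print(M)
K,T=cam('wrist',s); im,d=manip.get_image('wrist'); save(im,sys.argv[1]+'.png')
np.savez(sys.argv[1]+'.npz',K=K,T=T,im=im,d=d)
for r in manip.pinpoint('cover_left_tab','wrist')[:2]:
    p=r['point'];print(r['score'],np.array(p),ray_z(K,T,p,74))
E
python3 look.py w2
```

```text
10.3 [522.77 -48.68 118.67] 44.05145270483696 [ 0.59 -0.03  0.03] [-0.36  0.25  2.15  0.5   0.39  0.69]
[[ 0.42  0.9   0.09]
 [ 0.04  0.08 -1.  ]
 [-0.91  0.42  0.  ]]
0.87 [233.3 279.1] [542.75 -45.11  74.  ]
```

View pics/w2.png

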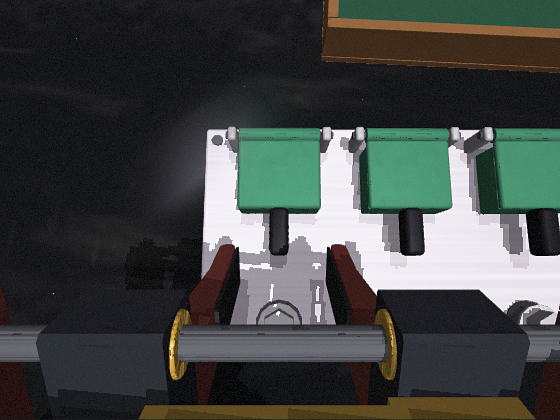

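```bash
python3 - <<'E'
import numpy as np
np.set_printoptions(precision=2,suppress=True)
D=np.load('w2.npz');K,T,im,d=[D[k] for k in ['K','T','im','d']]
v,u=np.mgrid[:420,:560]
P=np.stack([(u-K[0,2])/K[0,0]*d,(v-K[1,2])/K[1,1]*d,d],-1)@T[:3,:3].T+T[:3,3]
g=im.astype(int)
m=(abs(v-231)<30)&(abs(u-279)<16)&(d>0)&(g.max(-1)<60)&(P[...,2]>74)
q=P[m]; print(m.sum(),np.median(q,0),(q.max(0)+q.min(0))/2,q.max(0)-q.min(0))
E
```

```text
739 [544.64 -44.03  81.18] [544.43 -42.96  79.15] [30.58 18.01  9.54]
```

move_arm:
  deltas:
    - [[-0.07,0.8,0,4,0.5,-10,0.5],[-0.14,1.66,0,10,1,-25,0.5],[-0.14,1.66,0,17,1.8,-40,0.5],[-0.14,1.66,0,22,2.4,-50,0.5],[-0.14,1.66,0,23.3,2.4,-54.5,0.5],[-0.14,1.66,0,23.3,2.4,-54.5,0.5],[-0.14,1.66,0,23.3,2.4,-54.5,0.5]]

```text
time: 11.1
tcp_pos: [543.8, -45.2, 63.6]
ee_rot: [0.579, 0.542, 0.455, -0.406]
ft_force: [-0.6, 1.0, -0.2]
opening: 44.1
```

```bash
python3 look.py w3
```

```text
11.1 [543.84 -45.19  63.59] 44.08261012965815 [-0.63  1.02 -0.19] [-0.27  0.4   2.01  0.19  0.49  1.05]
[[ 0.26  0.96  0.09]
 [ 0.02  0.08 -1.  ]
 [-0.97  0.26 -0.  ]]
0.81 [270.8 278.6] [542.95 -43.73  74.  ]
```

View pics/w3.png

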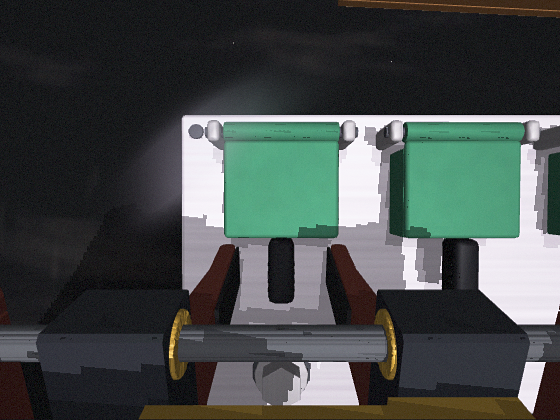

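move_arm:
  deltas:
    - [[0,0,0,0,0,0,0.3],[0,0,0,0,0,0,0.2],[0,0,0,0,0,0,0.1],[0,0,0,0,0,0,0.1],[0,0,0,0,0,0,0.1],[0,0,0,0,0,0,0.1]]
  squeeze: 20

```text
time: 11.8
tcp_pos: [544.5, -44.5, 63.5]
ee_rot: [0.579, 0.542, 0.455, -0.405]
ft_force: [0.0, 5.6, 1.2]
opening: 12.1
```

move_arm:
  deltas:
    - [[0,0,0,0,0.5,0,0],[0,0,0,0,0.8,0,0],[0,0,0,0,0.8,0,0],[0,0,0,0,0.8,0,0]]

```text
time: 12.2
tcp_pos: [544.4, -44.4, 63.5]
ee_rot: [0.579, 0.542, 0.455, -0.406]
ft_force: [-1.3, 0.3, 2.8]
opening: 11.9
```

```bash
python3 - <<'E'
from h import *
im,d=manip.get_image('top'); K,T=cam('top')
v,u=np.mgrid[:420,:560]
P=np.stack([(u-K[0,2])/K[0,0]*d,(v-K[1,2])/K[1,1]*d,d],-1)@T[:3,:3].T+T[:3,3]
for x in range(640,960,30):
    m=(d>0)&(abs(P[...,0]-x)<15)
    print(x,[int(P[...,2][m&(abs(P[...,1]-y)<20)].max(initial=-1)) for y in range(120,-320,-40)])
th=np.deg2rad(np.arange(0,67,6)); a,b=-66.1,-10.5
for i,t in enumerate(th):
    A=a*np.cos(t)+b*np.sin(t)-a; B=-a*np.sin(t)+b*np.cos(t)-b
    k=i*np.array([-.0858,.9963]); print(i,[round(float(z),2) for z in (*k,0,A*.9963,A*.0858,B)])
E
```

```text
640 [11, 11, 10, 11, 10, 51, 55, 57, 80, 79, 11]
670 [11, 9, 9, 11, 11, 11, 9, 8, 13, 10, 10]
700 [10, 9, 10, 8, 18, 52, 55, 57, 47, 57, 12]
730 [10, 9, 8, 9, 9, 55, 57, 53, 56, 55, 56]
760 [9, 10, 9, 9, 7, 55, 28, 29, 28, 28, 53]
790 [85, 93, 73, 72, 69, 56, 43, 42, 49, 46, 57]
820 [14, 68, 76, 75, 76, 56, 53, 46, 55, 57, 91]
850 [294, 293, 295, 295, 294, 293, 296, 297, 294, 294, 293]
880 [593, 593, 597, 595, 595, 594, 596, 596, 595, 595, 593]
910 [633, 633, 633, 632, 633, 636, 634, 635, 636, 634, 636]
940 [-1, -1, -1, -1, -1, -1, -1, -1, -1, -1, -1]
0 [-0.0, 0.0, 0.0, 0.0, 0.0, 0.0]
1 [-0.09, 1.0, 0.0, -0.73, -0.06, 6.97]
2 [-0.17, 1.99, 0.0, -0.74, -0.06, 13.97]
3 [-0.26, 2.99, 0.0, -0.01, -0.0, 20.94]
4 [-0.34, 3.99, 0.0, 1.44, 0.12, 27.79]
5 [-0.43, 4.98, 0.0, 3.59, 0.31, 34.46]
6 [-0.51, 5.98, 0.0, 6.43, 0.55, 40.86]
7 [-0.6, 6.97, 0.0, 9.92, 0.85, 46.93]
8 [-0.69, 7.97, 0.0, 14.02, 1.21, 52.6]
9 [-0.77, 8.97, 0.0, 18.68, 1.61, 57.8]
10 [-0.86, 9.96, 0.0, 23.87, 2.06, 62.49]
11 [-0.94, 10.96, 0.0, 29.51, 2.54, 66.61]
```

move_arm:
  deltas:
    - [[-0.04,0.5,0,-0.4,0,3.5,0],[-0.09,1,0,-0.7,0,7,0],[-0.13,1.5,0,-0.8,0,10.5,0],[-0.17,2,0,-0.7,0,14,0],[-0.22,2.5,0,-0.5,0,17.5,0],[-0.26,3,0,0,0,21,0],[-0.26,3,0,0,0,21,0],[-0.26,3,0,0,0,21,0]]

```text
time: 13.05
tcp_pos: [544.4, -44.4, 84.1]
ee_rot: [0.509, 0.464, 0.534, -0.491]
ft_force: [-0.1, -0.4, -1.1]
opening: 11.9
```

```bash
python3 look.py w4
```

```text
13.05 [544.41 -44.36  84.06] 11.857567802483327 [-0.14 -0.43 -1.14] [-0.2   0.47  1.73 -0.02  0.99  1.3 ]
[[-0.05  0.99  0.09]
 [-0.    0.09 -1.  ]
 [-1.   -0.05 -0.  ]]
0.66 [271.9 277.7] [534.97 -42.93  74.  ]
0.48 [215.5 396.7] [ 572.73 -100.82   74.  ]
```

View pics/w4.png

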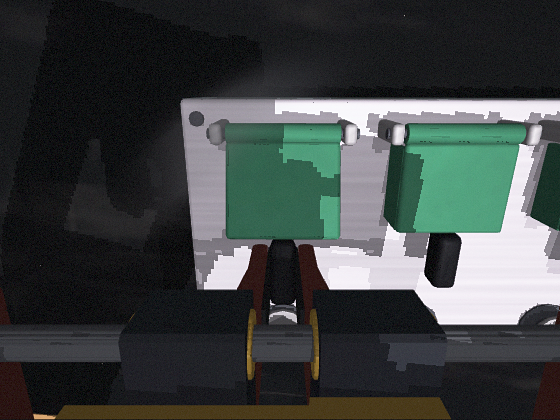

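move_arm:
  deltas:
    - [[-0.04,0.5,0,0.6,0,3.4,0],[-0.08,1,0,1.5,0.1,6.9,0],[-0.13,1.5,0,2.5,0.2,10.2,0],[-0.17,2,0,3.6,0.3,13.5,0],[-0.21,2.5,0,5,0.4,16.8,0],[-0.25,3,0,6.4,0.5,19.9,0],[-0.3,3.5,0,8.1,0.7,23,0],[-0.34,4,0,9.9,0.8,26,0],[-0.34,4,0,9.9,0.8,26,0]]

```text
time: 14.05
tcp_pos: [554.2, -43.5, 109.8]
ee_rot: [0.394, 0.342, 0.62, -0.587]
ft_force: [-2.1, -0.5, 1.8]
opening: 11.8
```

Now from 7 units to about 10 (60°).

move_arm:
  deltas:
    - [[-0.04,0.5,0,2,0.2,2.9,0],[-0.09,1,0,4.1,0.4,5.7,0],[-0.13,1.5,0,6.4,0.5,8.3,0],[-0.17,2,0,8.8,0.8,10.9,0],[-0.21,2.5,0,11.3,1,13.3,0],[-0.25,3,0,13.9,1.2,15.5,0],[-0.25,3,0,13.9,1.2,15.5,0],[-0.25,3,0,13.9,1.2,15.5,0],[-0.25,3,0,13.9,1.2,15.5,0]]

```text
time: 14.95
tcp_pos: [568.3, -42.3, 125.2]
ee_rot: [0.298, 0.242, 0.665, -0.64]
ft_force: [-1.8, -0.1, -7.4]
opening: 12.0
```

```bash
python3 look.py w5; python3 - <<'E'
from h import *
im,d=manip.get_image('scene'); save(cv2.resize(im[130:270,210:380],None,fx=4,fy=4,interpolation=cv2.INTER_CUBIC),'s5.png')
print(manip.pinpoint('cover_left_tab','scene')[:2])
D=np.load('w5.npz');K,T,im,d=[D[k] for k in ['K','T','im','d']]
v,u=np.mgrid[:420,:560]
P=np.stack([(u-K[0,2])/K[0,0]*d,(v-K[1,2])/K[1,1]*d,d],-1)@T[:3,:3].T+T[:3,3]
g=im.astype(int); m=(g[...,1]>g[...,0]+25)&(d>0)&(P[...,1]>-85)&(P[...,1]<-10)&(P[...,0]<660)
q=P[m]; c=np.median(q,0); w,V=np.linalg.eigh(np.cov((q-c).T)); print(m.sum(),c,V[:,0],np.degrees(np.arccos(abs(V[2,0]))))
E
```

```text
14.95 [568.26 -42.31 125.19] 12.022007448226347 [-1.84 -0.14 -7.39] [-0.11  0.88  1.06 -0.15  1.97  1.37]
[[-0.71  0.7   0.09]
 [-0.06  0.06 -1.  ]
 [-0.71 -0.71 -0.  ]]
0.96 [271.4 279.5] [410.2  -53.37  74.  ]
0.69 [116.  394.5] [624.88 -87.73  74.  ]
[{'point': [188.3, 271.6], 'score': 0.55}]
12145 [599.52609509 -41.64005593  96.91005196] [-0.04346219  0.41453775 -0.90899367] 24.633347476816326
```

View pics/w5.png

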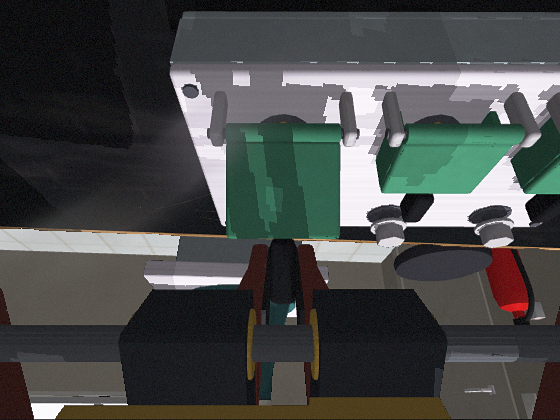

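View pics/s5.png

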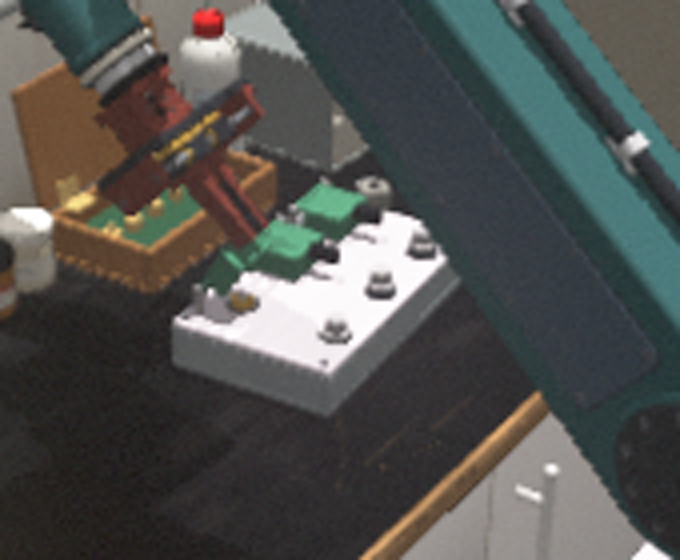

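```bash
python3 - <<'E'
from h import *
D=np.load('w5.npz');K,T,im,d=[D[k] for k in ['K','T','im','d']]
v,u=np.mgrid[:420,:560]
P=np.stack([(u-K[0,2])/K[0,0]*d,(v-K[1,2])/K[1,1]*d,d],-1)@T[:3,:3].T+T[:3,3]
m=(v>160)&(v<230)&(u>235)&(u<332)&(d>0)
q=P[m]; c=np.median(q,0); q=q[np.linalg.norm(q-c,axis=1)<60]; w,V=np.linalg.eigh(np.cov((q-c).T)); print(m.sum(),c,V[:,0],w**.5,np.degrees(np.arccos(abs(V[2,0]))))
m=(v>150)&(v<180)&(u>395)&(u<470)&(d>0);q=P[m]; c=q.mean(0);w,V=np.linalg.eigh(np.cov((q-c).T)); print('mid',np.degrees(np.arccos(abs(V[2,0]))))
print(manip.sense()['ft_force'])
E
```

```text
6598 [597.37745162 -40.57439588 101.16228524] [0.86860123 0.07560607 0.48970973] [ 0.63672719  9.29809766 12.93522701] 60.67849520658276
mid 0.3570966688848104
[-0.44172862 -0.39259544 -9.49063974]
```

move_arm:
  deltas:
    - [[0,0,0,0,0,-0.5,0],[0,0,0,0,0,-0.5,0],[0,0,0,0,0,-0.5,0],[0,0,0,0,0,-0.5,0]]

```text
time: 15.55
tcp_pos: [568.6, -42.3, 125.5]
ee_rot: [0.297, 0.241, 0.666, -0.641]
ft_force: [-0.6, 0.3, -6.1]
opening: 12.0
```

```bash
python3 - <<'E'
from h import *
for f in ['w2','w3']:
    D=np.load(f+'.npz');K,T,im,d=[D[k] for k in ['K','T','im','d']]
    v,u=np.mgrid[:420,:560]
    P=np.stack([(u-K[0,2])/K[0,0]*d,(v-K[1,2])/K[1,1]*d,d],-1)@T[:3,:3].T+T[:3,3]
    for n,c in dict(l=(483.8,-49.8),m=(491.1,-134.5),r=(498.4,-219.2)).items():
        m=(d>0)&(np.hypot(P[...,0]-c[0],P[...,1]-c[1])<7)&(P[...,2]<85); print(f,n,m.sum(),np.median(P[...,2][m]) if m.any() else None)
s=manip.sense(); print(s['time'],s['opening'],s['ft_force'])
manip.job_done()
E
```

```text
w2 l 128 68.7399614896159
w2 m 0 None
w2 r 44 74.94576427370629
w3 l 621 68.61475813794016
w3 m 0 None
w3 r 0 None
15.55 12.046699179977647 [-0.63678693  0.26296252 -6.11242557]
the job is handed in; nothing more can be done
```

The left bolt is the loose one, and its cover is held open at about 60 degrees with the gripper still on the tab. I handed the job in at 15.6 s.

- **Bolts:** I pressed all three with closed fingertips, left to right. The left one gave way at about 2 N and reached its stop about 7 mm down, at 9.8 N. Its head then measured 68.7 mm above the worktop. The middle and right bolts stayed firm at about 7 and 8 N. The right head afterwards still read about 75 mm. The camera could not see the middle head after pressing, so its only evidence is the fingertips stopping at about 75.7 mm.
- **Covers:** I took the left cover by its tab and swung it open about its hinge. A plane fitted to the depth image puts it at 60.7 degrees, and the fingers stop 12 mm apart on the tab. The middle cover measured 0.4 degrees, so it is shut. The right cover looked shut in the scene picture but was not measured.
- **Checks that disagreed:** My first plane fit gave a wrong angle because it included pixels from the middle cover; I repeated it on the left cover only. About 6 N of pull remains on the tab, because my swing path did not match the hinge exactly. I eased it down from about 9 N before handing in.
- **Surroundings:** I kept clear of the other items and saw no contact forces away from the bolts and the tab. I did not measure their positions again at the end.

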